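# Draw the enclosure's sash down with the hook pole until it latches

## Robot

A 6-joint arm with a two-finger parallel gripper is mounted at the origin on a cart in front of the work surface, level with it; the furniture and walls round the work are solid. World frame = base frame: x ahead of the robot, y to its left, z up, the work surface at z = 0. Lengths are in mm, angles in degrees, forces in N, time in s.
With the tool pointing down it reaches from about 350 to 850 mm from the base axis. Payload 8.1 kg.
Tool frame: the origin (TCP) lies on the centre line of the jaws, within the pads' length; the fingertips stand 19 mm ahead of it and the grasp point (between the pads) is the TCP; z points along the fingers, y is the line along which they close (so a half turn about z gives the same grasp; the last joint's range is limited). The gripper opens to 85 mm and grips with 20 to 120 N. Pads are 22 mm wide; open, the fingers measure 114 mm over their backs; the gripper's body (76 mm by 85 mm) begins 54 mm behind the grasp point. The pads swing forward as they close: fully open they stand 13 mm farther back than shut.
Start: joints at [-74.737, 7.471, 85.268, -0, 87.261, -4.893], TCP at [206.773, -563.25, 225.892] pointing down, gripper open.
Joint ranges: [-169.43, 169.43], [-51.17, 129.36], [1.28, 143.12], [-76.62, 256.62], [0, 156.53], [-152.29, 152.29]. Speed limits (degrees/s): [136.94, 136.94, 159.86, 180, 180, 180].

## Interface

Orientations are given as [roll, pitch, yaw] about the fixed x, y, z axes, in that order (R = Rz(yaw) Ry(pitch) Rx(roll)).
In Python, from bench import r gives the robot as it stands. The module is installed in compiled form; this text tells all that it offers.
- The arm moves only by the tool servo_tool, never from a script. Its arguments are lists of equal length, an entry for each row: "fingers": the finger opening in m, from 0 to 0.0854; "linear": the shift along the tool's x, y, z in m, a list of three; "rotation": the turn, a rotation vector about the tool's x, y, z in degrees, a list of three. A call has 1 to 10 rows; each row is the pose to reach, as a shift and turn from the pose commanded when the call began, along the tool's axes at that moment; what a row does not reach only later rows make up. A row lasts 1/10 s, in which the tool goes at most 50 mm and 8.59 degrees, less where a joint would pass 70% of its speed; a pose out of reach is approached as far as the arm can. A call with a gripper value outside its range is refused whole. The fingers move at their own pace and stop on an object; "force" is the grip in N (left out, the last holds). Time passes only in rows, so rows that repeat a pose let the fingers close. It gives the time, the measured TCP pose, the force, the opening and the grip force at its end, in the units of the state.
- r.sense(): the state, without advancing time (a new reading comes with each control period).
- r.snapshot(name): name is "scene" or "top" or "wrist"; returns a dict with "frame" (400x640x3 uint8, red, green, blue), "fx", "fy", "cx", "cy" (pixels), "camera_from_world" (4x4, takes a point from world to camera coordinates). Camera axes: x right, y up, looking along -z (the intrinsics and any distortion apply to the point x, -y, -z); pixel columns grow to the right and rows downward; lengths in mm; the calibration is good to about 2 mm. A picture is of the moment at which its call begins. There is no depth.
- r.hand_in(): hands the job in; it is judged then, once.
The state is a dict: "time": time; "joint_pos": joint angles; "qd": joint speeds; "joint_efforts": joint torques, N m; "tool_pos": TCP position; "tcp_rot": TCP orientation; "ft_force": force on the tool from outside, world axes, zero at the start; "wrist_torque": the same for the moment, N m; "finger_gap": finger opening in mm; "grip_force": force on a finger pad.
Only numpy, scipy, OpenCV 4.12 (cv2) and the standard library are available. Lean on these libraries where they do the work, as an engineer would, in place of code of your own. Each camera call takes 0.05 s, during which the arm holds its last target. There are 200 camera calls.

## Task

The dishes in the small bench enclosure are to dry behind its sash. Take the hook pole from its stand, hook it into the ring on the raised front sash and draw the sash gently down, with no more than 12 N, until its spring latch catches and holds it at the set air gap. Then unhook the pole and lay it back in its stand; only the pole may touch the enclosure, never the gripper, and the other things on the bench stay where they are.

Things in the scene. Friction and masses are not known exactly. Their poses are not given: they have to be found in the camera images.
- enclosure: Fixed bench enclosure 250 deep, 240 wide, 360 mm high: white base and roof, clear sides. Origin: centre of its underside; x from front to back, y to its left seen from the front, z up. Front leans back 20 degrees: slope starts at x -115, z 30 mm, runs up along (0.342,0,0.940). In it slides a clear spring-raised sash; its pin is caught by a slam latch block clamped low on the right channel.
- sash (a joint): How far (m) the sash is drawn down the slope: 0 up, at rest. Pull: about 4 N at first, 5 N low down, up to 5 N more over the 20 mm in which its pin pushes the latch's bolt aside. The block's height was set by hand: the bolt snaps over the pin anywhere from 0.067 to 0.112; 3 mm lower is a hard stop. Let go before the catch, it runs up again; feel for the stop.
- ring (a point): Centre of the steel pull ring on the sash's top rail: 6 mm bar, 30 mm inside, 42 outside diameter. Its rear meets the rail; its axis lies along the slope, so it sticks out forward, nearly level. The pane is 24 mm behind this point. Sash up: at x -35, z 319 mm in the enclosure's frame; it moves with the sash along the slope.
- ring_front (a point): Middle of the ring's front bar (centre of the 6 mm bar), 18 mm in front of the ring's centre, square to the slope: the part that the hook pulls on.
- pole: Loose hook pole, 0.16 kg. Origin: centre of its black flat-sided grip. In the stand its frame is level: z up, x towards the hook; the shaft rises to +x at 35 degrees. Grip 18 mm wide (y), 26 high, 120 long along the shaft (75 below, 45 above the origin). Take it at the origin from straight above, closing along y, with 80 N or more, else the pull turns it in the fingers.
- hook (a point): Seat of the hook, where the ring's front bar (its centre) lies when hooked: at (148,0,94) mm in the pole's frame. A crook of 6 mm steel bar bends over it, mouth down; its prong comes down 10 mm beyond it (+x), parallel to the sash's slope when the pole is held as it lay in its stand and faces the enclosure squarely.
- hook_tip (a point): Lower end of the prong: (150,0,70) mm in the pole's frame. It is lowered into the ring from above, between the front bar and the rail; to unhook it rises more than 25 mm.
- pole_stand: Fixed stand: grey base plate 215 x 78 x 8 mm, at the low end a grey trough with an end plate under the grip's tail, at the high end a steel wire fork under the 10 mm shaft, both open upward with flared mouths. Origin: on the bench under the pole's origin; x towards the fork and hook, z up.
- pole_rest (a point): Where the pole's origin lies when the pole is seated in its stand, 100 mm above the bench; the pole's axes are then those of the stand. The pole is lifted out and laid in straight from above.
- beaker: Loose glass beaker, 56 x 61 x 68 mm, a bystander. Origin: centre of its underside.
- bench_timer: Loose white timer, 66 x 62 x 19 mm, a bystander lying face up. Origin: centre of its underside.

How it is judged (in metres and radians):
On the way, in this order (a step that is already met when the one before it is completed fails the run):
1. the hook is in the ring (its seat within 12 mm of the ring's front bar) and draws the sash down, loaded with more than 1.5 N, at least 20 mm (distance between hook and ring_front below 0.012 m and contact force between pole and enclosure above 1.5 N and value of joint sash above 0.02 m), for 0.1 s.
2. the sash stays down, caught by its latch (joint over 0.064, still), while the pole no longer bears on it (value of joint sash above 0.064 m and velocity of joint sash between -0.01 and 0.01 m/s and contact force between pole and enclosure below 0.3 N), for 0.3 s.
At the end, for the whole second after the job is handed in: The sash is caught by its latch and stays down (joint over 0.064), and the pole lies at rest in its stand: origin within 20 mm of its rest point, axes within 0.12 rad of the stand's, borne by the stand and let go (value of joint sash above 0.064 m and distance between pole and pole_rest below 0.02 m and angle between the z axis of pole and the z axis of pole_stand, either way round below 0.12 rad and angle between the x axis of pole and the x axis of pole_stand, either way round below 0.12 rad and contact force between pole and pole_stand above 0.3 N and linear speed of pole below 0.02 m/s); the robot touches nothing.
It fails at once if the pole pressed or pulled on the enclosure or its sash with more than 18 N (contact force between pole and enclosure above 18 N).
It fails at once if the gripper or arm touched the enclosure or its sash (over 1 N) (contact force between any of the fingers, the arm and enclosure above 1 N).
It fails at once if the beaker or the timer was moved by more than 30 mm (distance of any of beaker, bench_timer from where it was at the start of the episode above 0.03 m).
It also fails if it takes over 58 s, if anything falls off the work surface, if the arm or the gripper's body presses on something with over 40 N, if the wrist force passes 120 N, or if a joint passes its speed limit or range.

## Working session

There is one attempt and no reset: what is moved stays moved. The work goes in short steps, Python scripts to look and compute and a tool call to move; the robot and the scene stay as the last step left them, time stands still between calls to the robot, and variables do not carry over. Pictures are saved under pics/ and viewed, at most 10 in all, crops included, and the job is handed in when it is done.

Besides the shell and the picture viewer there is one more tool, called by a JSON object that holds its "op" and its "data", one argument or row to a line. servo_tool: Moves the arm, as the interface text tells. Its arguments: {"type":"object","properties":{"fingers":{"type":"array","items":{"type":"number"}},"linear":{"type":"array","items":{"type":"array","items":{"type":"number"}}},"rotation":{"type":"array","items":{"type":"array","items":{"type":"number"}}},"force":{"type":"number"}},"required":["fingers","linear","rotation"]}

```bash
mkdir -p pics
python3 - <<'E'
from bench import r
import cv2,numpy as np,pickle
d={}
for n in("scene","top","wrist"):
    s=r.snapshot(n); d[n]=s
    print(n,s["fx"],s["fy"],s["cx"],s["cy"],[k for k in s]); print(np.round(s["camera_from_world"],4).tolist())
pickle.dump(d,open("snap0.pkl","wb"))
cv2.imwrite("pics/scene.png",d["scene"]["frame"][:,:,::-1]);cv2.imwrite("pics/top.png",d["top"]["frame"][:,:,::-1])
print(r.sense())
E
```

```text
scene 511.81178737958436 511.81178737958436 316.6381198216562 200.2003488897473 ['frame', 'fx', 'fy', 'cx', 'cy', 'camera_from_world']
[[-0.4968, -0.8679, 0.0039, 264.2206], [0.6337, -0.3596, 0.685, -508.3844], [-0.5931, 0.3428, 0.7286, -1238.2802], [0.0, 0.0, 0.0, 1.0]]
top 405.5459833752979 405.5459833752979 317.34682241263835 192.98908825458335 ['frame', 'fx', 'fy', 'cx', 'cy', 'camera_from_world']
[[-0.0287, -0.9996, -0.0029, 6.2707], [0.9858, -0.0287, 0.1653, -593.4799], [-0.1653, 0.0019, 0.9862, -1355.667], [0.0, 0.0, 0.0, 1.0]]
wrist 310.483854548159 310.483854548159 321.2496900908472 196.08510001011555 ['frame', 'fx', 'fy', 'cx', 'cy', 'camera_from_world']
[[0.3437, -0.9391, -0.0013, -598.9223], [0.9, 0.3298, -0.2849, 36.6507], [0.268, 0.0967, 0.9586, -379.0586], [0.0, 0.0, 0.0, 1.0]]
{'time': 0.15, 'joint_pos': array([-7.47363256e+01,  7.50384961e+00,  8.53144558e+01,  7.62146794e-05,
        8.72620622e+01, -4.89420251e+00]), 'qd': array([ 0.09962151, -0.16352067, -0.25710769, -0.05010397, -0.09791203,
        0.02188541]), 'joint_efforts': array([ 4.53000421e-04, -5.70064759e+01, -5.01156521e+01, -1.22686233e-04,
        9.65069019e-03, -1.02817160e-05]), 'tool_pos': array([ 206.66265789, -562.83224403,  225.10387539]), 'tcp_rot': array([-1.79919932e+02, -6.93249742e-03,  2.01578684e+01]), 'ft_force': array([ 1.06609847, -0.76173562, -0.47475378]), 'wrist_torque': array([-0.0082494 ,  0.02639485,  0.02774868]), 'grip_force': 0.0, 'finger_gap': 85.46424157668578}
```

View pics/scene.png

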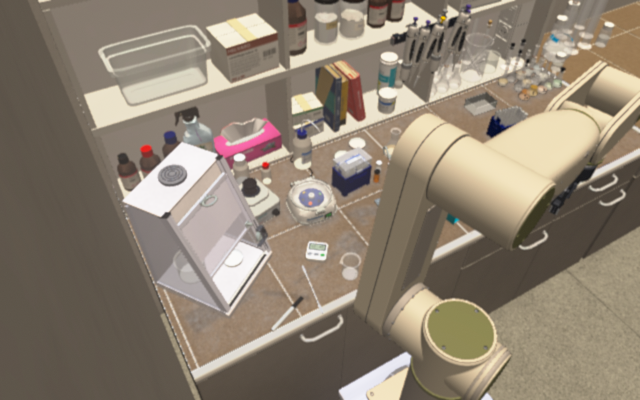

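View pics/top.png

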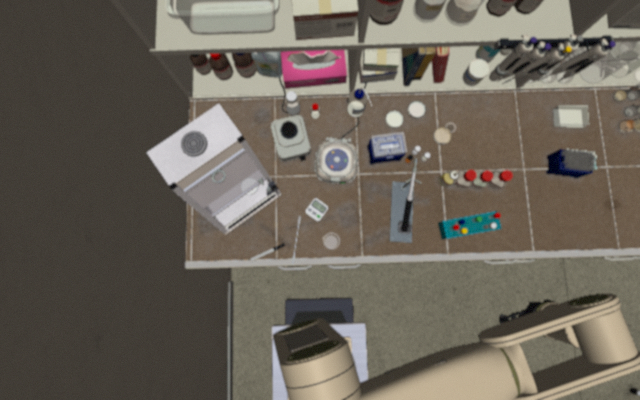

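The scene view shows the enclosure at left (roof vent at (172,175)), the timer at (317,249), and the beaker at (350,262), with the stand hidden by the arm. The top view shows the enclosure (roof (195,145), ring near (220,175), base front edge (225,230) to (277,195)), the stand with the pole at (405,205), the timer at (317,209) and the beaker at (331,241).

```bash
cat > h.py <<'E'
import numpy as np,cv2,pickle
from scipy.spatial.transform import Rotation as Ro
def P(s,p):
    M=np.array(s["camera_from_world"]);c=M[:3,:3]@np.array(p,float)+M[:3,3]
    return np.array([s["cx"]-s["fx"]*c[0]/c[2], s["cy"]+s["fy"]*c[1]/c[2]])
def ray(s,uv):
    M=np.array(s["camera_from_world"]);R=M[:3,:3];C=-R.T@M[:3,3]
    d=R.T@np.array([(uv[0]-s["cx"])/s["fx"],-(uv[1]-s["cy"])/s["fy"],-1.]);return C,d/np.linalg.norm(d)
def onz(s,uv,z):
    C,d=ray(s,uv);return C+d*(z-C[2])/d[2]
def tri(obs):
    A=np.zeros((3,3));b=np.zeros(3);L=[ray(s,u) for s,u in obs]
    for C,d in L:
        Q=np.eye(3)-np.outer(d,d);A+=Q;b+=Q@C
    X=np.linalg.solve(A,b);return X,[np.linalg.norm((np.eye(3)-np.outer(d,d))@(X-C)) for C,d in L]
E
python3 - <<'E'
from h import *
d=pickle.load(open("snap0.pkl","rb"));t=d["top"]
for n in[(405,205),(391,241),(413,241),(413,182),(317,209),(331,241),(225,230),(277,195)]:print(n,onz(t,n,0).round())
f=t["frame"]
a=cv2.resize(f[95:245,140:290],None,fx=3.3,fy=3.3,interpolation=3);b=cv2.resize(f[140:250,375:445],None,fx=4.5,fy=4.5,interpolation=3)
c=np.zeros((500,810,3),np.uint8);c[:495,:495]=a[:495,:495];c[:495,495:810]=b[:495,:315]
cv2.imwrite("pics/topc.png",c[:,:800,::-1]);cv2.imwrite("pics/sc.png",cv2.resize(d["scene"]["frame"][135:335,110:370],None,fx=3,fy=3,interpolation=3)[:,:,::-1])
cv2.imwrite("pics/w0.png",d["wrist"]["frame"][:,:,::-1])
E
```

```text
(405, 205) [ 549. -322.    0.]
(391, 241) [ 423. -265.    0.]
(413, 241) [ 421. -342.    0.]
(413, 182) [ 632. -357.    0.]
(317, 209) [544.  -8.   0.]
(331, 241) [429. -54.   0.]
(225, 230) [479. 319.   0.]
(277, 195) [599. 134.   0.]
```

View pics/topc.png

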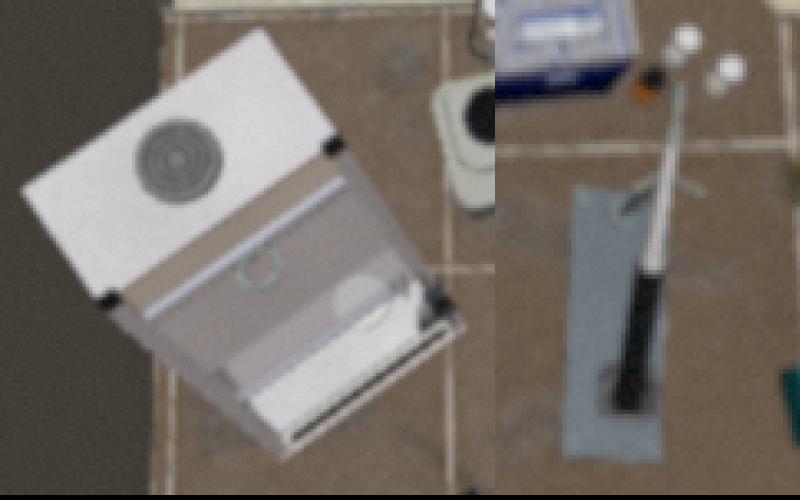

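View pics/sc.png

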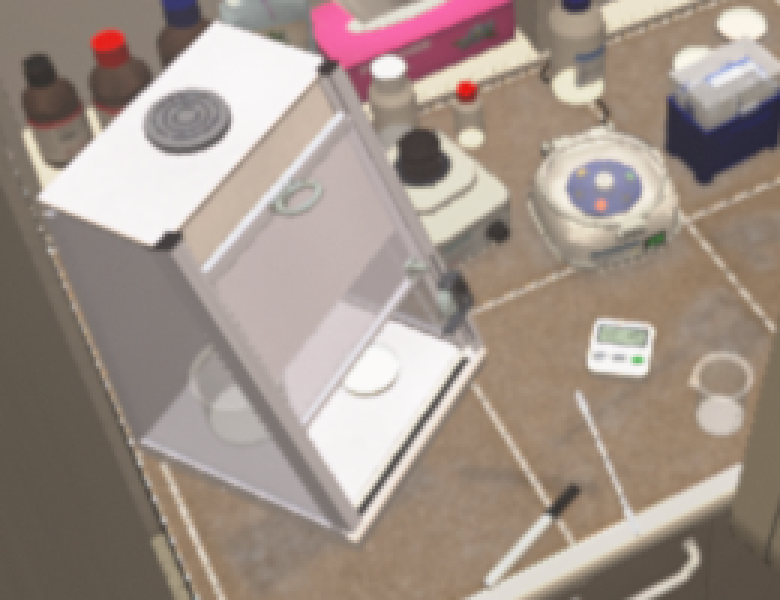

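Top crop: the ring is at (260,267), the roof corners at (258,28), (22,190), (105,298) and (335,145), and the stand plate runs (575,187) to (662,460) with the pole's grip at (630,400) to (652,272) and hook near (680,85). Scene crop: the ring is at (298,196), the roof corners at (220,22), (40,203), (165,240) and (325,65).

Run:
```python
from h import *
d=pickle.load(open("snap0.pkl","rb"));t=d["top"];s=d["scene"]
T=lambda u,v:(t,(u/3.3+140,v/3.3+95)); S=lambda u,v:(s,(u/3+110,v/3+135))
n=["RR","RL","FL","FR","baseFL","baseFR","ring"]
tp=[(258,28),(22,190),(105,298),(335,145),(285,460),(462,322),(260,267)]
sp=[(220,22),(40,203),(165,240),(325,65),(355,538),(483,350),(298,196)]
for k,a,b in zip(n,tp,sp):
    X,e=tri([T(*a),S(*b)]);print(k,X.round(1),np.round(e,1))
B=lambda u,v,z:onz(t,(u/4.5+375-110,v/4.5+140),z).round(1)
print("plate",[B(u,v,8).tolist() for u,v in[(575,187),(663,190),(663,460),(563,458)]])
print("grip low/high",B(628,405,57),B(652,272,126),"hook",B(681,85,200))
w=d["wrist"]
for p in [(500,-325,100),(450,-300,50)]:print(P(w,p))
```

```text
RR [801.3 257.7 361.6] [1.4 1.4]
RL [668.3 455.2 354.6] [0.6 0.6]
FL [573.7 381.6 361.6] [0.4 0.4]
FR [699.2 195.8 361.5] [2.5 2.5]
baseFL [463.  311.6  24.8] [3.3 3.3]
baseFR [602.3 119.6  22.4] [1.6 1.6]
ring [605.1 265.7 321. ] [1. 1.]
plate [[634.0, -282.3, 8.0], [629.5, -352.1, 8.0], [416.3, -337.8, 8.0], [420.1, -260.3, 8.0]]
grip low/high [ 456.3 -302.9   57. ] [ 547.1 -311.7  126. ] hook [ 667.3 -323.4  200. ]
[ 111.54264843 -407.19069176]
[ 110.49681771 -229.66034901]
```

View pics/w0.png

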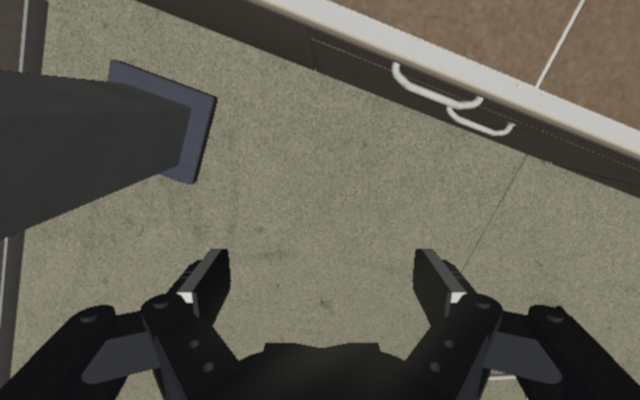

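The wrist view shows only the cart and floor with the open fingers. The triangulated points agree with the text: roof at z≈360, ring at (605,266,321), enclosure yaw about 35°. The stand's yaw is about -5° and the pole origin is near (515,-309). I'm moving above the pole to look from close by.

{"op": "servo_tool", "data": {
  "fingers": [0.0854,0.0854,0.0854,0.0854,0.0854,0.0854,0.0854,0.0854,0.0854,0.0854],
  "linear": [
    [0.02,0,-0.04],
    [0.06,-0.02,-0.08],
    [0.1,-0.04,-0.1],
    [0.145,-0.055,-0.1],
    [0.19,-0.07,-0.1],
    [0.235,-0.085,-0.1],
    [0.28,-0.1,-0.1],
    [0.325,-0.115,-0.1],
    [0.36,-0.13,-0.1],
    [0.377,-0.132,-0.1]
  ],
  "rotation": [
    [0,0,0],
    [0,0,5],
    [0,0,10],
    [0,0,15],
    [0,0,20],
    [0,0,25.2],
    [0,0,25.2],
    [0,0,25.2],
    [0,0,25.2],
    [0,0,25.2]
  ]
}}

```text
time: 1.15
tool_pos: [517.2, -306.4, 325.5]
tcp_rot: [-179.9, 0.0, -4.8]
ft_force: [-0.4, 0.3, 0.5]
finger_gap: 85.2
grip_force: 0.0
```

Run:
```python
from h import *
from bench import r
d={n:r.snapshot(n) for n in("wrist","scene")}
pickle.dump(d,open("s1.pkl","wb"))
print(r.sense()["tool_pos"],r.sense()["tcp_rot"])
a=d["wrist"]["frame"];b=cv2.resize(d["scene"]["frame"][150:370,300:],None,fx=.1,fy=.1)
for p in [(515,-309,100),(454,-303,57),(552,-312,126),(662,-321,194)]:print(P(d["wrist"],p).round())
cv2.imwrite("pics/w1.png",a[:,:,::-1])
```

```text
[ 516.68030965 -307.90300248  325.22254949] [-1.79962980e+02  3.37613220e-02 -4.86239773e+00]
[324. 167.]
[323. 204.]
[324. 139.]
[324.   8.]
```

View pics/w1.png

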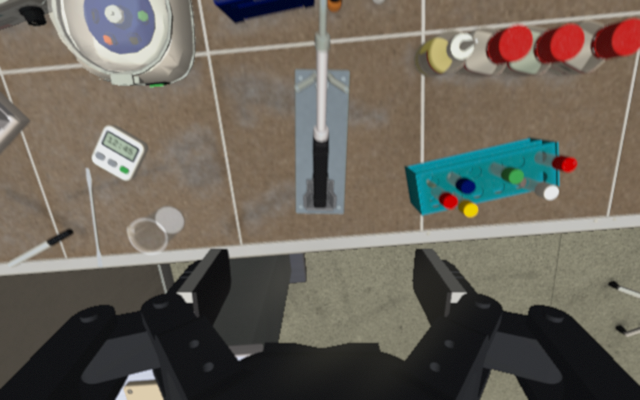

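{"op": "servo_tool", "data": {
  "fingers": [0.0854,0.0854,0.0854,0.0854],
  "linear": [
    [-0.035,0.02,0],
    [-0.07,0.04,0],
    [-0.08,0.05,0],
    [-0.08,0.05,0]
  ],
  "rotation": [
    [0,0,0],
    [0,0,0],
    [0,0,0],
    [0,0,0]
  ]
}}

```text
time: 1.65
tool_pos: [428.8, -354.4, 326.1]
tcp_rot: [180.0, 0.0, -5.3]
ft_force: [-0.0, -0.3, -0.3]
finger_gap: 85.3
grip_force: 0.0
```

The wrist view shows the grip from (321,138) to (320,207), the plate corners at (297,70), (349,70), (343,213) and (295,213), and the fork wires at about (305,82) and (340,82). Next is the same grip mask from the second place.

Run:
```python
from h import *
from bench import r
d={"wrist":r.snapshot("wrist")};pickle.dump(d,open("s2.pkl","wb"))
A=pickle.load(open("s1.pkl","rb"))["wrist"];B=d["wrist"]
def grip(s,box):
    x0,x1,y0,y1=box;f=s["frame"][y0:y1,x0:x1]
    m=(f.max(2)<50).astype(np.uint8)
    n,l,st,c=cv2.connectedComponentsWithStats(m)
    k=1+np.argmax(st[1:,4]);ys,xs=np.where(l==k);print("blob",st[k]+[x0,y0,0,0,0])
    rows=[]
    for y in np.unique(ys):rows.append((y+y0,xs[ys==y].min()+x0,xs[ys==y].max()+x0))
    print(rows[::6],rows[-1]);return (rows[2][1]+rows[2][2])/2,rows[0][0],(rows[-3][1]+rows[-3][2])/2,rows[-1][0]
a=grip(A,(285,360,100,225))
p=[P(B,q) for q in[(552,-312,126),(454,-303,57)]];print(np.round(p))
u=int(p[0][0]);v=int(p[0][1])
b=grip(B,(u-45,u+55,max(0,v-40),v+110))
for i in(0,2):
    X,e=tri([(A,(a[i]+.5,a[i+1]+(i==2))),(B,(b[i]+.5,b[i+1]+(i==2)))]);print(X.round(1),np.round(e,2))
for s,L in((A,[(297,70),(349,70),(343,213),(295,213)]),):print([onz(s,q,8).round(1).tolist() for q in L])
cv2.imwrite("pics/w2.png",B["frame"][:,:,::-1])
```

```text
blob [314 140  14  67 822]
[(np.int64(140), np.int64(314), np.int64(314)), (np.int64(146), np.int64(314), np.int64(327)), (np.int64(152), np.int64(314), np.int64(327)), (np.int64(158), np.int64(314), np.int64(326)), (np.int64(164), np.int64(314), np.int64(326)), (np.int64(170), np.int64(314), np.int64(326)), (np.int64(176), np.int64(314), np.int64(326)), (np.int64(182), np.int64(314), np.int64(325)), (np.int64(188), np.int64(314), np.int64(325)), (np.int64(194), np.int64(314), np.int64(325)), (np.int64(200), np.int64(314), np.int64(325)), (np.int64(206), np.int64(315), np.int64(324))] (np.int64(206), np.int64(315), np.int64(324))
[[269.  57.]
 [281. 144.]]
blob [ 258   56   27   92 1442]
[(np.int64(56), np.int64(274), np.int64(275)), (np.int64(62), np.int64(258), np.int64(275)), (np.int64(68), np.int64(259), np.int64(276)), (np.int64(74), np.int64(260), np.int64(277)), (np.int64(80), np.int64(261), np.int64(277)), (np.int64(86), np.int64(262), np.int64(278)), (np.int64(92), np.int64(263), np.int64(278)), (np.int64(98), np.int64(264), np.int64(279)), (np.int64(104), np.int64(265), np.int64(280)), (np.int64(110), np.int64(266), np.int64(280)), (np.int64(116), np.int64(267), np.int64(281)), (np.int64(122), np.int64(267), np.int64(282)), (np.int64(128), np.int64(267), np.int64(283)), (np.int64(134), np.int64(268), np.int64(283)), (np.int64(140), np.int64(270), np.int64(283)), (np.int64(146), np.int64(272), np.int64(282))] (np.int64(147), np.int64(273), np.int64(281))
[ 551.7 -312.6  117.6] [4.33 4.33]
[ 450.3 -298.    59.3] [0.71 0.71]
[[637.1, -282.4, 8.0], [630.9, -354.7, 8.0], [420.4, -332.5, 8.0], [426.9, -256.4, 8.0]]
```

Run:
```python
from h import *
from bench import r
A=pickle.load(open("s1.pkl","rb"))["wrist"];B=pickle.load(open("s2.pkl","rb"))["wrist"]
from scipy.optimize import least_squares
def ends(x0,y0,z0,yaw):
    c,s=np.cos(yaw),np.sin(yaw);return lambda a,w,h:np.array([x0+c*a-s*w,y0+s*a+c*w,z0+h])
c35,s35=np.cos(np.radians(35)),np.sin(np.radians(35))
def pt(q,l,w,t):  # along shaft l, width w, top t
    return ends(*q)(l*c35-t*s35,w,l*s35+t*c35)
# grip's left/right side points (visible top edges) in A and B
obsA=[(40,9,(314,146)),(40,-9,(328,146)),(-30,9,(314,188)),(-30,-9,(326,188))]
def line_res(s,q,w,uv): # distance of pixel to projected top edge
    a,b=P(s,pt(q,45,w,13)),P(s,pt(q,-75,w,13));n=np.array([b[1]-a[1],a[0]-b[0]])/np.linalg.norm(b-a);return n@(np.array(uv)-a)
def f(q):
    R=[line_res(A,q,w,uv) for _,w,uv in obsA]
    R+=[line_res(B,q,-9,u) for u in[(276,62),(278.5,86),(281,110)]]+[line_res(B,q,-9,(284,134))]
    return R
q=least_squares(lambda p:f([515,p[0],100,p[1]]),[-309,-.09]);print("y at x=515, yaw",q.x[0],np.degrees(q.x[1]),np.round(q.fun,1))
for s,u,v in((A,140,207),(B,56,148)):
    for z,row,l,t in((0,u,45,13),(0,v,-75,0)):
        pass
# origin x from end rows: upper end top edge row, lower end
Q=lambda x:[x,q.x[0]-np.tan(-q.x[1])*(x-515),100,q.x[1]]
g=lambda x:[P(A,pt(Q(x),45,0,13))[1]-139.5,P(B,pt(Q(x),45,0,13))[1]-57]
k=least_squares(lambda p:g(p[0]),[515]);print("x",k.x,k.fun, Q(k.x[0]))
print(r.sense()["tool_pos"],r.sense()["tcp_rot"])
```

```text
y at x=515, yaw -306.36916264193195 -5.650176477371058 [ 0.3 -2.4 -0.2 -2.5  1.4  1.1  0.8  1. ]
x [522.08381471] [ 1.03040157 -0.88997253] [np.float64(522.0838147119351), np.float64(-307.0700005415352), 100, np.float64(-0.09861418284885985)]
[ 429.97535164 -353.51165884  326.05432883] [ 1.79986915e+02 -1.93306386e-02 -5.22768801e+00]
```

Run:
```python
from h import *
A=pickle.load(open("s1.pkl","rb"))["wrist"];B=pickle.load(open("s2.pkl","rb"))["wrist"];T=pickle.load(open("snap0.pkl","rb"))["top"]
yaw=np.radians(-5.65);c35,s35=np.cos(np.radians(35)),np.sin(np.radians(35))
def pt(x,l,t):
    a=l*c35-t*s35;return (x+a*np.cos(yaw),-306.5-.099*(x-515)+a*np.sin(yaw),100+l*s35+t*c35)
for x in(508,514,520):
    print(x,[ [round(P(s,pt(x,l,t))[1],1) for l,t in((45,13),(45,5),(45,-13),(-75,13))] for s in(A,B,T)])
for s,x,y0,y1 in((A,320,125,220),(B,None,40,165)):
    f=s["frame"].astype(int).max(2)
    if x: print(f[y0:y1,x-1:x+2].mean(1).astype(int).tolist())
    else:
        print([int(f[y,int(267.5+(y-62)*(274.5-267.5)/(110-62))]) for y in range(y0,y1)])
f=T["frame"].astype(int).max(2)
print([f[y,int(round(375+(652-495-24*(y-200.4)/29.5)/4.5))] for y in range(190,236)])
```

```text
508 [[np.float64(153.6), np.float64(148.6), np.float64(137.7), np.float64(216.5)], [np.float64(71.3), np.float64(67.1), np.float64(58.3), np.float64(156.7)], [np.float64(203.0), np.float64(201.9), np.float64(199.5), np.float64(234.8)]]
514 [[np.float64(148.1), np.float64(143.1), np.float64(132.4), np.float64(212.4)], [np.float64(64.9), np.float64(60.8), np.float64(52.1), np.float64(152.1)], [np.float64(201.2), np.float64(200.1), np.float64(197.6), np.float64(233.0)]]
520 [[np.float64(142.5), np.float64(137.5), np.float64(126.9), np.float64(208.3)], [np.float64(58.4), np.float64(54.4), np.float64(45.9), np.float64(147.5)], [np.float64(199.3), np.float64(198.2), np.float64(195.8), np.float64(231.2)]]
[210, 210, 210, 210, 208, 204, 202, 202, 206, 209, 209, 207, 207, 205, 194, 168, 131, 86, 48, 39, 38, 35, 31, 28, 28, 28, 28, 28, 30, 30, 29, 28, 28, 27, 28, 26, 27, 27, 27, 27, 28, 28, 28, 28, 28, 27, 28, 27, 27, 27, 27, 27, 27, 28, 28, 27, 27, 27, 28, 27, 27, 27, 27, 28, 27, 28, 27, 28, 28, 27, 29, 27, 27, 28, 29, 28, 30, 29, 28, 29, 29, 37, 65, 97, 118, 131, 135, 135, 126, 123, 123, 124
[... 512 characters left out ...]
, 151, 150, 149, 149, 140, 122, 122, 130]
[np.int64(162), np.int64(149), np.int64(170), np.int64(167), np.int64(167), np.int64(163), np.int64(160), np.int64(162), np.int64(177), np.int64(165), np.int64(124), np.int64(73), np.int64(33), np.int64(21), np.int64(27), np.int64(27), np.int64(27), np.int64(23), np.int64(32), np.int64(25), np.int64(28), np.int64(29), np.int64(29), np.int64(31), np.int64(21), np.int64(26), np.int64(20), np.int64(27), np.int64(27), np.int64(28), np.int64(23), np.int64(23), np.int64(16), np.int64(26), np.int64(19), np.int64(29), np.int64(22), np.int64(16), np.int64(24), np.int64(26), np.int64(24), np.int64(55), np.int64(92), np.int64(111), np.int64(121), np.int64(125)]
```

{"op": "servo_tool", "data": {
  "fingers": [0.06,0.06,0.06,0.06,0.06,0.06,0.06,0.06,0.06,0.06],
  "linear": [
    [0.04,-0.026,0],
    [0.07,-0.046,0.01],
    [0.0806,-0.0529,0.04],
    [0.0806,-0.0529,0.08],
    [0.0806,-0.0529,0.12],
    [0.0806,-0.0529,0.16],
    [0.0806,-0.0529,0.19],
    [0.0806,-0.0529,0.21],
    [0.0806,-0.0529,0.226],
    [0.0806,-0.0529,0.226]
  ],
  "rotation": [
    [0,0,0.6],
    [0,0,0.6],
    [0,0,0.6],
    [0,0,0.6],
    [0,0,0.6],
    [0,0,0.6],
    [0,0,0.6],
    [0,0,0.6],
    [0,0,0.6],
    [0,0,0.6]
  ]
}}

```text
time: 2.7
tool_pos: [515.0, -305.2, 96.9]
tcp_rot: [-179.9, 0.2, -5.6]
ft_force: [-0.3, 0.7, 0.0]
finger_gap: 59.8
grip_force: 0.0
```

{"op": "servo_tool", "data": {
  "fingers": [0.03,0.022,0.018,0.014,0.01,0.01,0.01,0.01],
  "linear": [
    [0,0,0],
    [0,0,0],
    [0,0,0],
    [0,0,0],
    [0,0,0],
    [0,0,0],
    [0,0,0],
    [0,0,0]
  ],
  "rotation": [
    [0,0,0],
    [0,0,0],
    [0,0,0],
    [0,0,0],
    [0,0,0],
    [0,0,0],
    [0,0,0],
    [0,0,0]
  ],
  "force": 110
}}

```text
time: 3.5
tool_pos: [517.2, -307.0, 102.1]
tcp_rot: [179.9, -0.2, -5.6]
ft_force: [-1.2, 2.2, 6.9]
finger_gap: 14.8
grip_force: 107.7
```

Run:
```python
from h import *
from bench import r
d={n:r.snapshot(n) for n in("wrist","top","scene")};pickle.dump(d,open("s3.pkl","wb"))
for _ in range(1):
    s=r.sense();print(s["tool_pos"],s["tcp_rot"],s["finger_gap"],s["grip_force"],s["ft_force"],s["time"])
c=np.zeros((600,640,3),np.uint8);c[:400]=d["wrist"]["frame"]
t=cv2.resize(d["top"]["frame"][140:245,380:450],None,fx=1.9,fy=1.9,interpolation=3);c[400:400+t.shape[0],:t.shape[1]]=t[:200]
u=cv2.resize(d["scene"]["frame"][130:330,250:640],None,fx=1,fy=1);c[400:600,200:590]=u
cv2.imwrite("pics/g.png",c[:,:,::-1])
```

```text
[ 517.18053875 -306.99285539  102.11595125] [ 1.79941170e+02 -1.60962133e-01 -5.64052949e+00] 14.264198550051022 107.71714615941164 [0.02180893 3.63718247 6.21569891] 3.65
```

View pics/g.png

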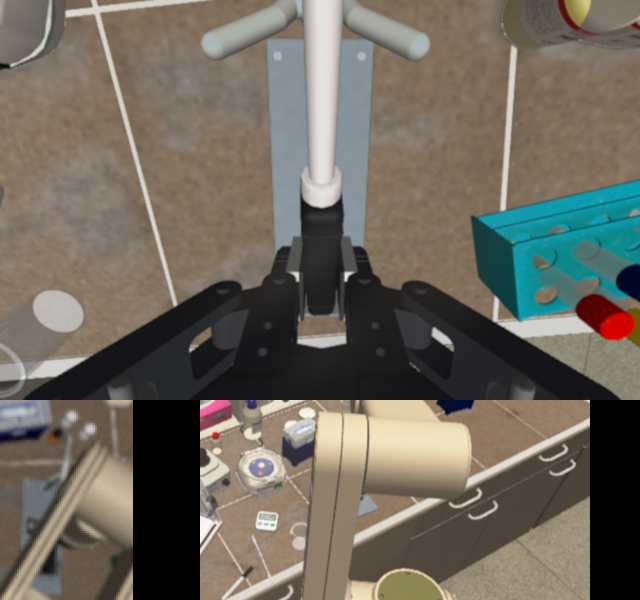

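The grip sits squarely between the pads, with its collar at (321,190) and the fork wires on both sides. I'm lifting it straight up.

{"op": "servo_tool", "data": {
  "fingers": [0.01,0.01,0.01,0.01,0.01,0.01,0.01,0.01,0.01,0.01],
  "linear": [
    [0,0,-0.008],
    [0,0,-0.022],
    [0,0,-0.04],
    [0,0,-0.065],
    [0,0,-0.09],
    [0,0,-0.115],
    [0,0,-0.14],
    [0,0,-0.165],
    [0,0,-0.185],
    [0,0,-0.2]
  ],
  "rotation": [
    [0,0,0],
    [0,0,0],
    [0,0,0],
    [0,0,0],
    [0,0,0],
    [0,0,0],
    [0,0,0],
    [0,0,0],
    [0,0,0],
    [0,0,0]
  ]
}}

```text
time: 4.65
tool_pos: [516.3, -306.9, 303.1]
tcp_rot: [179.9, -0.1, -5.7]
ft_force: [0.0, 0.2, -1.1]
finger_gap: 14.3
grip_force: 107.8
```

Run:
```python
from h import *
from bench import r
D=pickle.load(open("s3.pkl","rb"));A=D["wrist"]
yaw=np.radians(-5.65);c35,s35=np.cos(np.radians(35)),np.sin(np.radians(35))
def pt(x,l,t,z=100):
    a=l*c35-t*s35;return (x+a*np.cos(yaw),-307-.099*(x-517)+a*np.sin(yaw),z+l*s35+t*c35)
for x in(512,517,522):print(x,[P(A,pt(x,l,t)).round(1).tolist() for l,t in((45,13),(45,6.5),(45,0))])
f=A["frame"].astype(int).max(2);print(f[165:235,319:323].mean(1).astype(int).tolist())
d={n:r.snapshot(n) for n in("wrist","top","scene")};pickle.dump(d,open("s4.pkl","wb"))
s=r.sense();print(s["tool_pos"],s["tcp_rot"],s["finger_gap"],s["ft_force"],s["wrist_torque"])
f=d["wrist"]["frame"].astype(int).max(2);print(f[165:235,319:323].mean(1).astype(int).tolist())
```

```text
512 [[321.9, 230.1], [321.8, 216.6], [321.8, 203.9]]
517 [[321.9, 218.2], [321.8, 204.9], [321.8, 192.4]]
522 [[321.9, 205.9], [321.8, 192.9], [321.8, 180.7]]
[227, 227, 227, 227, 227, 227, 227, 227, 227, 227, 227, 227, 227, 227, 227, 227, 227, 226, 220, 208, 205, 209, 212, 215, 218, 226, 231, 231, 228, 225, 224, 223, 222, 222, 222, 222, 222, 222, 222, 223, 222, 211, 164, 83, 31, 32, 37, 41, 45, 49, 54, 58, 58, 54, 51, 47, 44, 42, 39, 39, 39, 40, 40, 41, 40, 41, 41, 42, 42, 43]
[ 516.48276837 -306.94819246  301.41481535] [ 1.79925793e+02 -1.28612103e-01 -5.64784994e+00] 14.431424749669274 [-0.29288383 -0.16365223 -1.79563959] [ 0.005751    0.02012201 -0.04352305]
[223, 223, 223, 223, 223, 223, 223, 223, 223, 222, 223, 223, 223, 222, 223, 223, 223, 222, 213, 200, 199, 203, 205, 208, 213, 223, 227, 227, 224, 221, 220, 218, 218, 218, 217, 218, 218, 218, 219, 219, 217, 201, 152, 76, 30, 31, 35, 39, 43, 48, 52, 55, 56, 53, 48, 46, 42, 38, 37, 37, 37, 38, 38, 38, 39, 39, 39, 40, 40, 40]
```

{"op": "servo_tool", "data": {
  "fingers": [0.01,0.01,0.01,0.01,0.01,0.01,0.01,0.01,0.01,0.01],
  "linear": [
    [-0.007,-0.022,0],
    [-0.017,-0.057,0],
    [-0.029,-0.097,0],
    [-0.041,-0.136,0],
    [-0.053,-0.176,0],
    [-0.0645,-0.215,0],
    [-0.076,-0.255,0],
    [-0.087,-0.29,0],
    [-0.095,-0.316,0],
    [-0.0987,-0.329,0]
  ],
  "rotation": [
    [0,0,-2],
    [0,0,-6],
    [0,0,-11],
    [0,0,-16],
    [0,0,-21],
    [0,0,-26],
    [0,0,-31],
    [0,0,-36],
    [0,0,-39],
    [0,0,-40.35]
  ]
}}

```text
time: 5.8
tool_pos: [449.0, 32.6, 298.5]
tcp_rot: [-179.9, 0.1, 34.9]
ft_force: [-0.3, -0.9, -2.1]
finger_gap: 14.2
grip_force: 107.9
```

{"op": "servo_tool", "data": {
  "fingers": [0.01,0.01,0.01,0.01,0.01,0.01,0.01,0.01],
  "linear": [
    [0.008,-0.018,0.002],
    [0.018,-0.042,0.006],
    [0.029,-0.067,0.01],
    [0.039,-0.09,0.014],
    [0.044,-0.101,0.018],
    [0.046,-0.105,0.019],
    [0.046,-0.105,0.019],
    [0.046,-0.105,0.019]
  ],
  "rotation": [
    [0,0,0],
    [0,0,0],
    [0,0,0],
    [0,0,0],
    [0,0,0],
    [0,0,0],
    [0,0,0],
    [0,0,0]
  ]
}}

```text
time: 6.6
tool_pos: [428.5, 142.2, 280.8]
tcp_rot: [180.0, 0.0, 34.7]
ft_force: [0.7, -1.5, -0.7]
finger_gap: 14.0
grip_force: 108.0
```

Run:
```python
from h import *
from bench import r
d={n:r.snapshot(n) for n in("top","scene")};pickle.dump(d,open("s5.pkl","wb"))
s=r.sense();print(s["time"],s["tool_pos"],s["tcp_rot"],s["finger_gap"],s["ft_force"])
y=np.radians(s["tcp_rot"][2]);p=s["tool_pos"]
for a,z in((148,94),(150,70)):
    X=p+[a*np.cos(y),a*np.sin(y),z];print(X.round(1),P(d["top"],X).round(1),P(d["scene"],X).round(1))
a=cv2.resize(d["top"]["frame"][130:230,180:300],None,fx=5,fy=5,interpolation=3)[:,:400]
b=cv2.resize(d["scene"]["frame"][150:270,160:260],None,fx=4,fy=4,interpolation=3)
c=np.zeros((500,800,3),np.uint8);c[:,:400]=a;c[:480,400:]=b
cv2.imwrite("pics/a.png",c[:,:,::-1])
```

```text
6.7 [428.60484684 142.16235649 281.09344901] [ 1.79976539e+02 -8.22860515e-03  3.46325657e+01] 14.41292606905452 [-0.04599639  0.02838953 -1.65012633]
[550.4 226.3 375.1] [228.1 191.3] [230.6 193.5]
[552.  227.4 351.1] [229.7 192.2] [231.1 200.1]
```

View pics/a.png

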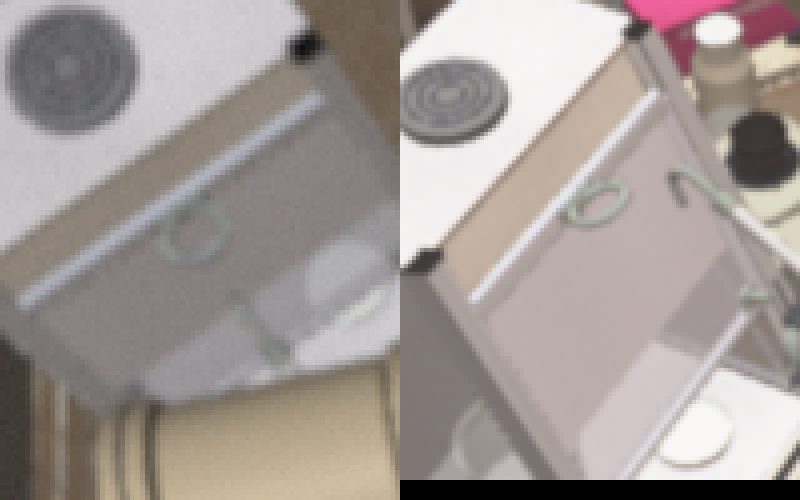

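The top crop shows the ring centre at (195,228) and the hook at (238,300). The scene crop shows the ring at (597,202) and the prong tip at (678,205). The hook lies within about 2 mm of the prediction, and the ring is 1.3 mm to the left of the pole's plane. I'm advancing over the ring.

{"op": "servo_tool", "data": {
  "fingers": [0.01,0.01,0.01,0.01,0.01,0.01,0.01,0.01,0.01,0.01],
  "linear": [
    [0.006,-0.001,0],
    [0.016,-0.001,0],
    [0.028,-0.001,0],
    [0.04,-0.001,0.002],
    [0.05,-0.001,0.004],
    [0.059,-0.001,0.006],
    [0.065,-0.001,0.008],
    [0.069,-0.001,0.008],
    [0.069,-0.001,0.008],
    [0.069,-0.001,0.008]
  ],
  "rotation": [
    [0,0,0],
    [0,0,0],
    [0,0,0],
    [0,0,0],
    [0,0,0],
    [0,0,0],
    [0,0,0],
    [0,0,0],
    [0,0,0],
    [0,0,0]
  ]
}}

```text
time: 7.7
tool_pos: [484.3, 183.1, 273.0]
tcp_rot: [180.0, 0.0, 34.7]
ft_force: [-0.6, -0.2, -2.3]
finger_gap: 14.6
grip_force: 108.0
```

Run:
```python
from h import *
from bench import r
d={n:r.snapshot(n) for n in("top","scene")};pickle.dump(d,open("s6.pkl","wb"))
s=r.sense();print(s["time"],s["tool_pos"],s["tcp_rot"],s["finger_gap"],s["ft_force"])
y=np.radians(s["tcp_rot"][2]);p=s["tool_pos"]
for a,z in((148,94),(150,70)):
    X=p+[a*np.cos(y),a*np.sin(y),z];print(X.round(1),P(d["top"],X).round(1),P(d["scene"],X).round(1))
a=cv2.resize(d["top"]["frame"][145:205,190:240],None,fx=8,fy=8,interpolation=3)
b=cv2.resize(d["scene"]["frame"][170:230,190:240],None,fx=8,fy=8,interpolation=3)
c=np.hstack([a,b]);print(c.shape)
cv2.imwrite("pics/b.png",c[:,:,::-1])
```

```text
7.8 [484.27262154 183.01804697 273.1385803 ] [ 1.79992138e+02 -1.58495711e-02  3.47021724e+01] 14.159866465582617 [-0.23500726  0.14978431 -1.58382103]
[605.9 267.3 367.1] [213.7 171.9] [206.2 187.4]
[607.6 268.4 343.1] [215.5 173.2] [207. 194.]
(480, 800, 3)
```

View pics/b.png

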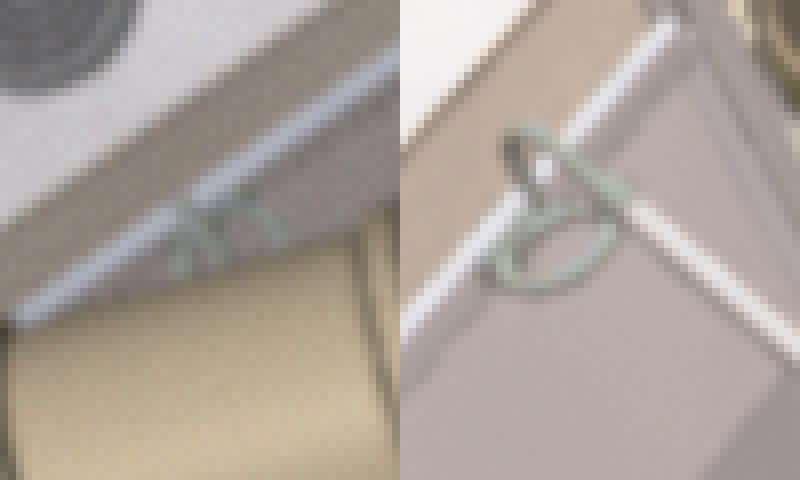

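The scene crop shows the ring ellipse centred at (553,250) and the prong tip at (535,205), just above the hole as predicted. The top view shows the hook shaft over the ring at (200,240). I'm lowering along the slope.

{"op": "servo_tool", "data": {
  "fingers": [0.01,0.01,0.01,0.01,0.01,0.01,0.01,0.01,0.01,0.01],
  "linear": [
    [-0.001,0,0.003],
    [-0.003,0,0.007],
    [-0.0045,0,0.012],
    [-0.006,0,0.017],
    [-0.0078,0,0.0215],
    [-0.0095,0,0.026],
    [-0.011,0,0.03],
    [-0.012,0,0.033],
    [-0.013,0,0.0355],
    [-0.013,0,0.0355]
  ],
  "rotation": [
    [0,0,0],
    [0,0,0],
    [0,0,0],
    [0,0,0],
    [0,0,0],
    [0,0,0],
    [0,0,0],
    [0,0,0],
    [0,0,0],
    [0,0,0]
  ]
}}

```text
time: 8.8
tool_pos: [473.4, 175.6, 237.0]
tcp_rot: [-180.0, 0.0, 34.7]
ft_force: [0.8, 1.1, -0.9]
finger_gap: 14.2
grip_force: 108.0
```

{"op": "servo_tool", "data": {
  "fingers": [0.01,0.01,0.01,0.01,0.01,0.01,0.01],
  "linear": [
    [-0.001,0,0.0025],
    [-0.0018,0,0.005],
    [-0.0027,0,0.0075],
    [-0.0036,0,0.01],
    [-0.0046,0,0.0125],
    [-0.0055,0,0.015],
    [-0.0055,0,0.015]
  ],
  "rotation": [
    [0,0,0],
    [0,0,0],
    [0,0,0],
    [0,0,0],
    [0,0,0],
    [0,0,0],
    [0,0,0]
  ]
}}

```text
time: 9.5
tool_pos: [469.0, 172.5, 222.1]
tcp_rot: [-180.0, 0.0, 34.7]
ft_force: [2.8, 1.2, 0.8]
finger_gap: 14.5
grip_force: 108.5
```

Run:
```python
from bench import r
s=r.sense();print(s["time"],s["tool_pos"],s["tcp_rot"],s["finger_gap"],s["ft_force"],s["wrist_torque"])
```

```text
9.5 [469.03728101 172.53857317 222.13322279] [-1.79998308e+02  7.72699902e-03  3.47056469e+01] 14.466021507140393 [2.82392605 1.1604931  0.83902306] [ 0.31902099 -0.53912273 -0.03065961]
```

{"op": "servo_tool", "data": {
  "fingers": [0.01,0.01,0.01,0.01,0.01,0.01,0.01,0.01],
  "linear": [
    [0.001,0,0.001],
    [0.0015,0,0.003],
    [0.0006,0,0.006],
    [-0.0005,0,0.009],
    [-0.0016,0,0.012],
    [-0.0026,0,0.015],
    [-0.0033,0,0.017],
    [-0.0033,0,0.017]
  ],
  "rotation": [
    [0,0,0],
    [0,0,0],
    [0,0,0],
    [0,0,0],
    [0,0,0],
    [0,0,0],
    [0,0,0],
    [0,0,0]
  ]
}}

```text
time: 10.3
tool_pos: [466.0, 170.5, 204.8]
tcp_rot: [-180.0, 0.1, 34.7]
ft_force: [-0.6, -0.4, 2.2]
finger_gap: 14.3
grip_force: 108.8
```

```bash
cat > st.py <<'E'
from bench import r
import numpy as np
s=r.sense();f=s["ft_force"]-np.array([-.2,.1,-1.6]);c,n=np.cos(np.radians(34.7)),np.sin(np.radians(34.7))
fx=f[0]*c+f[1]*n;fy=-f[0]*n+f[1]*c
print(s["time"],s["tool_pos"].round(1),"slope",round(.342*fx+.94*f[2],2),"normal(in)",round(.94*fx-.342*f[2],2),"side",round(fy,2),"tq",s["wrist_torque"].round(2),s["tcp_rot"].round(2))
E
python3 st.py
```

```text
10.3 [466.  170.5 204.8] slope 3.41 normal(in) -1.89 side -0.24 tq [ 0.2  -0.4  -0.04] [-1.7998e+02  6.0000e-02  3.4700e+01]
```

{"op": "servo_tool", "data": {
  "fingers": [0.01,0.01,0.01,0.01,0.01,0.01,0.01,0.01,0.01,0.01],
  "linear": [
    [-0.001,0,0.0028],
    [-0.002,0,0.0056],
    [-0.003,0,0.0085],
    [-0.004,0,0.0113],
    [-0.005,0,0.014],
    [-0.006,0,0.017],
    [-0.007,0,0.02],
    [-0.008,0,0.0225],
    [-0.0085,0,0.024],
    [-0.0085,0,0.024]
  ],
  "rotation": [
    [0,0,0],
    [0,0,0],
    [0,0,0],
    [0,0,0],
    [0,0,0],
    [0,0,0],
    [0,0,0],
    [0,0,0],
    [0,0,0],
    [0,0,0]
  ]
}}

```text
time: 11.3
tool_pos: [459.6, 166.0, 181.5]
tcp_rot: [180.0, -0.0, 34.7]
ft_force: [2.0, 2.7, 4.0]
finger_gap: 14.7
grip_force: 109.1
```

```bash
python3 st.py
python3 - <<'E'
from h import *
from bench import r
d={n:r.snapshot(n) for n in("scene",)};pickle.dump(d,open("s7.pkl","wb"))
cv2.imwrite("pics/c.png",cv2.resize(d["scene"]["frame"][150:320,160:290],None,fx=4,fy=3.5,interpolation=3)[:,:,::-1])
E
```

```text
11.3 [459.6 166.  181.5] slope 6.37 normal(in) 1.15 side 0.93 tq [ 0.62 -0.82  0.02] [ 1.7999e+02 -3.0000e-02  3.4710e+01]
```

{"op": "servo_tool", "data": {
  "fingers": [0.01,0.01,0.01,0.01,0.01,0.01,0.01],
  "linear": [
    [-0.0003,0,0.001],
    [-0.0007,0,0.002],
    [-0.001,0,0.003],
    [-0.0014,0,0.004],
    [-0.0017,0,0.005],
    [-0.002,0,0.006],
    [-0.002,0,0.006]
  ],
  "rotation": [
    [0,0,0],
    [0,0,0],
    [0,0,0],
    [0,0,0],
    [0,0,0],
    [0,0,0],
    [0,0,0]
  ]
}}

```text
time: 12.05
tool_pos: [457.8, 164.7, 175.3]
tcp_rot: [-180.0, 0.0, 34.7]
ft_force: [3.0, 4.1, 4.8]
finger_gap: 14.3
grip_force: 109.3
```

```bash
python3 st.py
```

```text
12.05 [457.8 164.7 175.3] slope 7.7 normal(in) 2.43 side 1.42 tq [ 0.66 -1.04 -0.04] [-180.     0.    34.7]
```

{"op": "servo_tool", "data": {
  "fingers": [0.01,0.01,0.01,0.01,0.01,0.01],
  "linear": [
    [0.0005,-0.0003,0.001],
    [0.0005,-0.0005,0.002],
    [0.0003,-0.0005,0.003],
    [0,-0.0005,0.004],
    [-0.0002,-0.0005,0.005],
    [-0.0002,-0.0005,0.005]
  ],
  "rotation": [
    [0,0,0],
    [0,0,0],
    [0,0,0],
    [0,0,0],
    [0,0,0],
    [0,0,0]
  ]
}}

```text
time: 12.65
tool_pos: [457.5, 165.0, 170.5]
tcp_rot: [180.0, -0.0, 34.7]
ft_force: [4.5, 2.0, 5.8]
finger_gap: 14.3
grip_force: 109.5
```

```bash
python3 st.py
```

```text
12.65 [457.5 165.  170.5] slope 8.61 normal(in) 2.1 side -1.1 tq [ 0.74 -1.17 -0.04] [ 1.7999e+02 -2.0000e-02  3.4700e+01]
```

{"op": "servo_tool", "data": {
  "fingers": [0.01,0.01,0.01,0.01,0.01],
  "linear": [
    [0.0005,0,0.0008],
    [0.0003,0,0.0016],
    [0.0001,0,0.0024],
    [0,0,0.003],
    [0,0,0.003]
  ],
  "rotation": [
    [0,0,0],
    [0,0,0],
    [0,0,0],
    [0,0,0],
    [0,0,0]
  ]
}}

```text
time: 13.15
tool_pos: [456.9, 164.7, 166.9]
tcp_rot: [-180.0, 0.1, 34.7]
ft_force: [0.9, -1.4, 3.4]
finger_gap: 14.1
grip_force: 109.4
```

```bash
python3 st.py
```

```text
13.15 [456.9 164.7 166.9] slope 4.72 normal(in) -1.64 side -1.85 tq [ 0.46 -0.75 -0.1 ] [-1.7999e+02  8.0000e-02  3.4700e+01]
```

{"op": "servo_tool", "data": {
  "fingers": [0.01,0.01,0.01,0.01],
  "linear": [
    [-0.0002,0,0.0005],
    [-0.0003,0,0.001],
    [-0.0003,0,0.001],
    [-0.0003,0,0.001]
  ],
  "rotation": [
    [0,0,0],
    [0,0,0],
    [0,0,0],
    [0,0,0]
  ]
}}

```text
time: 13.55
tool_pos: [456.9, 164.8, 166.2]
tcp_rot: [-180.0, 0.0, 34.7]
ft_force: [-0.1, -0.2, 4.0]
finger_gap: 14.4
grip_force: 109.4
```

```bash
python3 st.py
```

```text
13.55 [456.9 164.8 166.2] slope 5.28 normal(in) -1.99 side -0.28 tq [ 0.41 -0.67 -0.06] [-1.7999e+02  3.0000e-02  3.4700e+01]
```

{"op": "servo_tool", "data": {
  "fingers": [0.01,0.01,0.01,0.01,0.01,0.01,0.01,0.01],
  "linear": [
    [0.0003,0,-0.001],
    [0.0007,0,-0.002],
    [0.001,0,-0.003],
    [0.0014,0,-0.004],
    [0.0017,0,-0.005],
    [0.002,0,-0.006],
    [0.002,0,-0.006],
    [0.002,0,-0.006]
  ],
  "rotation": [
    [0,0,0],
    [0,0,0],
    [0,0,0],
    [0,0,0],
    [0,0,0],
    [0,0,0],
    [0,0,0],
    [0,0,0]
  ]
}}

```text
time: 14.35
tool_pos: [459.1, 166.2, 172.7]
tcp_rot: [180.0, -0.1, 34.7]
ft_force: [-0.5, -0.0, 2.4]
finger_gap: 14.5
grip_force: 109.2
```

```bash
python3 st.py
```

```text
14.35 [459.1 166.2 172.7] slope 3.67 normal(in) -1.71 side 0.07 tq [ 0.36 -0.45  0.02] [ 1.7999e+02 -5.0000e-02  3.4710e+01]
```

```bash
cat > rail.py <<'E'
from h import *
from bench import r
import sys
yw=np.radians(34.7);ex=np.array([np.cos(yw),np.sin(yw),0]);ey=np.array([-np.sin(yw),np.cos(yw),0]);ez=np.array([0,0,1.])
ring=np.array([605.1,265.7,319.]);sl=-(0.342*ex+.94*ez)
def prof(s,y):
    f=s["frame"].astype(np.float32).min(2)
    S=np.arange(-20,150,1.)
    uv=np.array([P(s,ring+20*ex*.94-20*.342*ez+y*ey+sl*k) for k in S],np.float32)
    return S,cv2.remap(f,uv[:,0].reshape(1,-1),uv[:,1].reshape(1,-1),cv2.INTER_LINEAR)[0]
def pos(s):
    o=[]
    for y in(-60,-50,50,60,70):
        S,p=prof(s,y);q=np.convolve(p-cv2.blur(p.reshape(1,-1),(41,1))[0],np.ones(5)/5,'same');k=np.argmax(q);o.append((float(S[k]),int(q[k])))
    return o
L=[pickle.load(open(n,"rb"))["scene"] for n in("snap0.pkl","s6.pkl","s7.pkl")]
n=r.snapshot("scene");pickle.dump({"scene":n},open("s8.pkl","wb"))
for s in L+[n]:print(pos(s))
E
python3 rail.py; python3 st.py
```

```text
[(-12.0, 36), (-12.0, 35), (-12.0, 33), (-12.0, 34), (-12.0, 35)]
[(-12.0, 38), (-12.0, 36), (-12.0, 34), (-12.0, 35), (-12.0, 36)]
[(37.0, 47), (37.0, 44), (37.0, 49), (37.0, 48), (37.0, 46)]
[(45.0, 47), (45.0, 47), (45.0, 47), (45.0, 49), (45.0, 45)]
14.4 [459.1 166.2 172.7] slope 5.18 normal(in) -1.62 side -0.08 tq [ 0.36 -0.52  0.07] [ 1.7999e+02 -5.0000e-02  3.4710e+01]
```

The rail tracking shows the sash at about 57 mm and still following the pole, so it is not caught yet. The lowest point so far was about 65 mm. I'm going further down.

{"op": "servo_tool", "data": {
  "fingers": [0.01,0.01,0.01,0.01,0.01,0.01,0.01,0.01,0.01,0.01],
  "linear": [
    [-0.0008,0,0.001],
    [-0.0014,0,0.002],
    [-0.002,0,0.003],
    [-0.0024,0,0.004],
    [-0.0028,0,0.005],
    [-0.0032,0,0.006],
    [-0.0035,0,0.007],
    [-0.0038,0,0.008],
    [-0.004,0,0.009],
    [-0.004,0,0.009]
  ],
  "rotation": [
    [0,0,0],
    [0,0,0],
    [0,0,0],
    [0,0,0],
    [0,0,0],
    [0,0,0],
    [0,0,0],
    [0,0,0],
    [0,0,0],
    [0,0,0]
  ]
}}

```text
time: 15.4
tool_pos: [455.0, 163.5, 162.9]
tcp_rot: [-180.0, 0.1, 34.7]
ft_force: [0.2, -1.0, 3.0]
finger_gap: 14.3
grip_force: 109.2
```

```bash
sed -i 's/^for s in L+\[n\].*/print("sash",np.mean([a for a,b in pos(n)])+12)/' rail.py; python3 st.py; python3 rail.py
```

```text
15.4 [455.  163.5 162.9] slope 4.17 normal(in) -1.86 side -1.14 tq [ 0.3  -0.5  -0.01] [-1.7998e+02  7.0000e-02  3.4700e+01]
sash 67.6
```

{"op": "servo_tool", "data": {
  "fingers": [0.01,0.01,0.01,0.01,0.01,0.01],
  "linear": [
    [-0.0004,0,0.0012],
    [-0.0008,0,0.0024],
    [-0.0013,0,0.0036],
    [-0.0017,0,0.0048],
    [-0.0021,0,0.006],
    [-0.0021,0,0.006]
  ],
  "rotation": [
    [0,0,0],
    [0,0,0],
    [0,0,0],
    [0,0,0],
    [0,0,0],
    [0,0,0]
  ]
}}

```text
time: 16.05
tool_pos: [455.1, 163.2, 158.5]
tcp_rot: [180.0, -0.2, 34.7]
ft_force: [3.1, 1.8, 7.1]
finger_gap: 14.6
grip_force: 109.6
```

```bash
python3 st.py; python3 rail.py
```

```text
16.05 [455.1 163.2 158.5] slope 9.43 normal(in) 0.49 side -0.47 tq [ 0.78 -1.17  0.03] [179.95  -0.21  34.72]
sash 70.0
```

{"op": "servo_tool", "data": {
  "fingers": [0.01,0.01,0.01,0.01],
  "linear": [
    [-0.0002,0,0.0005],
    [-0.0003,0,0.001],
    [-0.0003,0,0.001],
    [-0.0003,0,0.001]
  ],
  "rotation": [
    [0,0,0],
    [0,0,0],
    [0,0,0],
    [0,0,0]
  ]
}}

```text
time: 16.5
tool_pos: [455.3, 163.2, 158.0]
tcp_rot: [179.9, -0.3, 34.7]
ft_force: [3.9, 3.3, 7.2]
finger_gap: 14.5
grip_force: 109.7
```

```bash
python3 st.py; python3 rail.py
```

```text
16.5 [455.3 163.2 158. ] slope 10.05 normal(in) 1.83 side 0.32 tq [ 1.01 -1.37  0.04] [179.94  -0.28  34.72]
sash 70.0
```

The sash has stopped at 70 mm while the force rises, which looks like the hard stop 3 mm past a catch at about 67 mm. I'm easing up to verify.

{"op": "servo_tool", "data": {
  "fingers": [0.01,0.01,0.01,0.01,0.01,0.01,0.01,0.01,0.01],
  "linear": [
    [0.0004,0,-0.001],
    [0.0007,0,-0.002],
    [0.0014,0,-0.004],
    [0.002,0,-0.006],
    [0.0027,0,-0.008],
    [0.0034,0,-0.01],
    [0.0041,0,-0.012],
    [0.0041,0,-0.012],
    [0.0041,0,-0.012]
  ],
  "rotation": [
    [0,0,0],
    [0,0,0],
    [0,0,0],
    [0,0,0],
    [0,0,0],
    [0,0,0],
    [0,0,0],
    [0,0,0],
    [0,0,0]
  ]
}}

```text
time: 17.45
tool_pos: [456.7, 164.7, 168.1]
tcp_rot: [-180.0, 0.0, 34.7]
ft_force: [-1.0, -0.5, -0.4]
finger_gap: 14.2
grip_force: 108.6
```

```bash
python3 st.py; python3 rail.py
```

```text
17.45 [456.7 164.7 168.1] slope 0.76 normal(in) -1.34 side -0.06 tq [ 0.05 -0.03  0.08] [-1.7999e+02  3.0000e-02  3.4710e+01]
sash 66.6
```

The latch holds: the sash stays at 66.6 mm with no load on the hook. I'm unhooking up the slope.

{"op": "servo_tool", "data": {
  "fingers": [0.01,0.01,0.01,0.01,0.01,0.01,0.01,0.01,0.01,0.01],
  "linear": [
    [-0.001,0,-0.001],
    [-0.001,0,-0.004],
    [0.0,0,-0.008],
    [0.002,0,-0.013],
    [0.0045,0,-0.019],
    [0.0067,0,-0.025],
    [0.009,0,-0.031],
    [0.011,0,-0.037],
    [0.0134,0,-0.043],
    [0.0134,0,-0.043]
  ],
  "rotation": [
    [0,0,0],
    [0,0,0],
    [0,0,0],
    [0,0,0],
    [0,0,0],
    [0,0,0],
    [0,0,0],
    [0,0,0],
    [0,0,0],
    [0,0,0]
  ]
}}

```text
time: 18.5
tool_pos: [468.7, 172.7, 212.6]
tcp_rot: [180.0, -0.1, 34.7]
ft_force: [0.4, -0.5, -2.4]
finger_gap: 14.3
grip_force: 108.2
```

```bash
python3 st.py; python3 rail.py
python3 - <<'E'
from h import *
s=pickle.load(open("s8.pkl","rb"))["scene"]
cv2.imwrite("pics/d.png",cv2.resize(s["frame"][150:320,160:290],None,fx=4.5,fy=3.5,interpolation=3)[:,:,::-1])
E
```

```text
18.5 [468.7 172.7 212.6] slope -0.65 normal(in) 0.41 side -0.84 tq [-0.01  0.03  0.03] [ 1.7997e+02 -1.0000e-01  3.4710e+01]
sash 66.4
```

View pics/d.png

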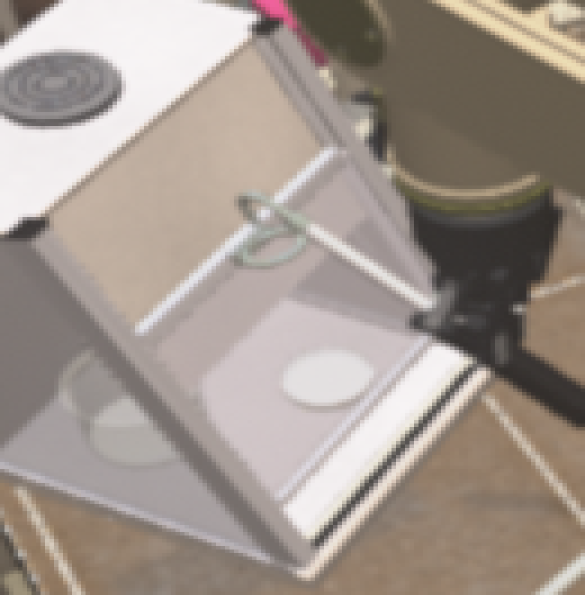

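The picture shows the rail low, the latch holding the sash, and the hook's crook above the ring at (262,205), clear of it. I'm retreating and carrying the pole back.

{"op": "servo_tool", "data": {
  "fingers": [0.01,0.01,0.01,0.01,0.01,0.01,0.01,0.01],
  "linear": [
    [-0.006,0,-0.002],
    [-0.02,0,-0.005],
    [-0.036,0,-0.012],
    [-0.05,0,-0.03],
    [-0.058,0,-0.055],
    [-0.06,0,-0.075],
    [-0.06,0,-0.087],
    [-0.06,0,-0.088]
  ],
  "rotation": [
    [0,0,0],
    [0,0,0],
    [0,0,0],
    [0,0,0],
    [0,0,0],
    [0,0,0],
    [0,0,0],
    [0,0,0]
  ]
}}

```text
time: 19.35
tool_pos: [419.1, 138.2, 301.0]
tcp_rot: [179.9, -0.1, 34.7]
ft_force: [-0.4, 0.2, -1.9]
finger_gap: 14.0
grip_force: 108.2
```

{"op": "servo_tool", "data": {
  "fingers": [0.01,0.01,0.01,0.01,0.01,0.01,0.01,0.01,0.01,0.01],
  "linear": [
    [-0.0087,0.021,0],
    [-0.0226,0.0547,0],
    [-0.038,0.0926,0],
    [-0.054,0.1305,0],
    [-0.071,0.1727,0],
    [-0.0885,0.215,0],
    [-0.106,0.257,0],
    [-0.1215,0.295,0],
    [-0.135,0.328,0],
    [-0.1458,0.3537,0]
  ],
  "rotation": [
    [0,0,0],
    [0,0,0],
    [0,0,2],
    [0,0,8],
    [0,0,14],
    [0,0,20],
    [0,0,26],
    [0,0,32],
    [0,0,38],
    [0,0,40.35]
  ]
}}

```text
time: 20.35
tool_pos: [499.6, -237.6, 297.1]
tcp_rot: [-179.9, 0.2, -5.9]
ft_force: [-0.5, 0.8, -2.0]
finger_gap: 14.1
grip_force: 108.3
```

{"op": "servo_tool", "data": {
  "fingers": [0.01,0.01,0.01,0.01,0.01,0.01],
  "linear": [
    [0.009,0.025,0],
    [0.016,0.05,0],
    [0.021,0.065,0],
    [0.0224,0.0693,0],
    [0.0224,0.0693,0],
    [0.0224,0.0693,0]
  ],
  "rotation": [
    [0,0,0],
    [0,0,0],
    [0,0,0],
    [0,0,0],
    [0,0,0],
    [0,0,0]
  ]
}}

```text
time: 20.95
tool_pos: [515.4, -305.9, 298.6]
tcp_rot: [-179.9, 0.1, -5.6]
ft_force: [1.6, 0.0, -1.5]
finger_gap: 14.4
grip_force: 108.3
```

```bash
python3 st.py
python3 - <<'E'
from h import *
from bench import r
w=r.snapshot("wrist");pickle.dump({"wrist":w},open("s9.pkl","wb"))
f=w["frame"].astype(int).max(2);print(f[200:222,319:323].mean(1).astype(int).tolist())
s=r.sense();print(s["time"],s["tool_pos"],s["tcp_rot"])
A=pickle.load(open("s4.pkl","rb"))["wrist"];g=A["frame"].astype(int).max(2)
for row in(30,120,180):
  print([ (np.where(k[row,250:400]>180)[0]+250)[[0,-1]].tolist() for k in(f,g)])
E
```

```text
20.95 [ 515.4 -305.9  298.6] slope 0.6 normal(in) 1.36 side -1.1 tq [0.01 0.03 0.04] [-1.7995e+02  6.0000e-02 -5.6100e+00]
[218, 218, 218, 219, 219, 217, 201, 152, 76, 29, 30, 35, 39, 43, 48, 52, 55, 56, 53, 49, 45, 42]
21.0 [ 515.53286045 -305.76104638  299.06981626] [-1.79966474e+02  3.08677174e-02 -5.59567870e+00]
[[309, 399], [309, 337]]
[[311, 333], [311, 333]]
[[303, 339], [303, 339]]
```

{"op": "servo_tool", "data": {
  "fingers": [0.01,0.01,0.01,0.01],
  "linear": [
    [0,0,0],
    [0,0,0],
    [0,0,0],
    [0,0,0]
  ],
  "rotation": [
    [0,0,0],
    [0,0,0],
    [0,0,0],
    [0,0,0]
  ]
}}

```text
time: 21.4
tool_pos: [515.6, -306.6, 299.6]
tcp_rot: [180.0, -0.0, -5.6]
ft_force: [-0.5, -0.2, -0.8]
finger_gap: 14.3
grip_force: 108.3
```

```bash
python3 st.py
```

```text
21.4 [ 515.6 -306.6  299.6] slope 0.62 normal(in) -0.64 side -0.04 tq [-0.04 -0.04  0.01] [ 1.7999e+02 -1.0000e-02 -5.6300e+00]
```

{"op": "servo_tool", "data": {
  "fingers": [0.01,0.01,0.01,0.01,0.01,0.01,0.01,0.01,0.01,0.01],
  "linear": [
    [0.0005,0,0.015],
    [0.0008,0,0.045],
    [0.0008,0,0.08],
    [0.0008,0,0.11],
    [0.0008,0,0.135],
    [0.0008,0,0.155],
    [0.0008,0,0.17],
    [0.0008,0,0.18],
    [0.0008,0,0.186],
    [0.0008,0,0.186]
  ],
  "rotation": [
    [0,0,0],
    [0,0,0],
    [0,0,0],
    [0,0,0],
    [0,0,0],
    [0,0,0],
    [0,0,0],
    [0,0,0],
    [0,0,0],
    [0,0,0]
  ]
}}

```text
time: 22.4
tool_pos: [516.2, -306.7, 112.9]
tcp_rot: [-180.0, 0.0, -5.6]
ft_force: [-0.6, 0.5, -1.4]
finger_gap: 14.6
grip_force: 108.3
```

{"op": "servo_tool", "data": {
  "fingers": [0.01,0.01,0.01,0.01,0.01],
  "linear": [
    [0,0,0.003],
    [0,0,0.007],
    [0,0,0.01],
    [0,0,0.012],
    [0,0,0.012]
  ],
  "rotation": [
    [0,0,0],
    [0,0,0],
    [0,0,0],
    [0,0,0],
    [0,0,0]
  ]
}}

```text
time: 22.9
tool_pos: [517.1, -307.1, 102.2]
tcp_rot: [180.0, -0.1, -5.6]
ft_force: [1.4, 0.4, 2.1]
finger_gap: 14.3
grip_force: 108.8
```

```bash
python3 st.py; python3 -c "
from bench import r;print(r.sense()['ft_force'])"
```

```text
22.9 [ 517.1 -307.1  102.2] slope 3.95 normal(in) 0.15 side -0.71 tq [ 0.07 -0.29  0.03] [ 1.7997e+02 -9.0000e-02 -5.6400e+00]
[1.42748911 0.36639844 2.06109324]
```

The pole is back at the same pose as when it was picked up and is borne by the stand. I'm releasing.

{"op": "servo_tool", "data": {
  "fingers": [0.01,0.018,0.024,0.03,0.04,0.05,0.06,0.06,0.06,0.06],
  "linear": [
    [0,0,0.001],
    [0,0,0.001],
    [0,0,0.001],
    [0,0,0.001],
    [0,0,0.001],
    [0,0,0.001],
    [0,0,0.001],
    [0,0,0.001],
    [0,0,0.001],
    [0,0,0.001]
  ],
  "rotation": [
    [0,0,0],
    [0,0,0],
    [0,0,0],
    [0,0,0],
    [0,0,0],
    [0,0,0],
    [0,0,0],
    [0,0,0],
    [0,0,0],
    [0,0,0]
  ]
}}

```text
time: 23.9
tool_pos: [516.3, -306.8, 100.4]
tcp_rot: [-180.0, 0.0, -5.6]
ft_force: [0.4, -1.0, -0.1]
finger_gap: 59.8
grip_force: 0.0
```

{"op": "servo_tool", "data": {
  "fingers": [0.06,0.06,0.06,0.06,0.06,0.06,0.06,0.06,0.06,0.06],
  "linear": [
    [0,0,-0.008],
    [0,0,-0.025],
    [0,0,-0.05],
    [0,0,-0.08],
    [0,0,-0.11],
    [0,0,-0.14],
    [0,0,-0.17],
    [0,0,-0.2],
    [0,0,-0.22],
    [0,0,-0.225]
  ],
  "rotation": [
    [0,0,0],
    [0,0,0],
    [0,0,0],
    [0,0,0],
    [0,0,0],
    [0,0,0],
    [0,0,0],
    [0,0,0],
    [0,0,0],
    [0,0,0]
  ]
}}

```text
time: 24.9
tool_pos: [517.3, -307.5, 329.7]
tcp_rot: [179.8, -0.3, -5.6]
ft_force: [-0.9, 0.3, 0.6]
finger_gap: 59.9
grip_force: 0.0
```

```bash
python3 rail.py
python3 - <<'E'
from h import *
from bench import r
w=r.snapshot("wrist");A=pickle.load(open("s1.pkl","rb"))["wrist"];s=r.sense();print(s["time"],s["tool_pos"],s["tcp_rot"],s["ft_force"],s["finger_gap"])
for k in(A,w):
    f=k["frame"].astype(int).max(2);m=(f[110:225,285:360]<50).astype(np.uint8);n,l,st,c=cv2.connectedComponentsWithStats(m);i=1+np.argmax(st[1:,4]);b=st[i]+[285,110,0,0,0]
    print(b,onz(k,(b[0]+b[2]/2,b[1]),117).round(1),onz(k,(b[0]+b[2]/2,b[1]+b[3]),65).round(1))
E
```

```text
sash 66.6
25.0 [ 516.69291475 -307.09095314  326.48446781] [ 1.79940175e+02 -1.00921085e-01 -5.64394811e+00] [ 0.13201943  0.31831799 -0.46180447] 60.15262265853887
[314 140  14  67 822] [ 549.9 -308.6  117. ] [ 452.4 -300.2   65. ]
[313 142  14  67 846] [ 548.  -309.5  117. ] [ 449.7 -299.5   65. ]
```

The pole lies within about 2 mm of where it started, the sash holds at 66.6 mm, and the robot is clear of everything. I'm handing in.

```bash
python3 -c "
from bench import r;print(r.hand_in())"
```

```text
the job is handed in; nothing more can be done
None
```

The sash is caught by its latch at about 67 mm, the pole is back in its stand within about 2 mm of where it lay, the pull peaked at a measured 10 N or so, and the job is handed in at about 25 s; no verdict came back.

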